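# Two-key release of a sample vial

## Robot

A 6-joint arm with a two-finger parallel gripper is mounted at the origin on the work surface. World frame = base frame: x ahead of the robot, y to its left, z up, the work surface at z = 0. Lengths are in mm, angles in rad, forces in N, time in s.
With the tool pointing down it reaches from about 350 to 975 mm from the base axis. Payload 7.1 kg.
Tool frame: the origin (TCP) lies on the front face of the gripper's body, between the roots of the fingers; the fingertips stand 80 mm ahead of it and the grasp point (between the pads) lies 61 mm ahead of it (env.tips_ahead is the distance from the TCP to the fingertips, in mm); z points along the fingers, y is the line along which they close (so a half turn about z gives the same grasp; the last joint's range is limited). The gripper opens to 88 mm and grips with 3 to 60 N. Pads are 20 mm wide; open, the fingers measure 115 mm over their backs; the gripper's body (75 mm by 178 mm) begins 61 mm behind the grasp point.
Start: joints at [1.185, 0.423, 1.63, -0, 1.089, -0.019], TCP at [224.112, 583.42, 302.675] pointing down, gripper open.
Joint ranges: [-3, 3], [-0.9, 2.11], [0.09, 2.58], [-1.31, 4.45], [0.11, 2.69], [-2.54, 2.54]. Speed limits (rad/s): [2.39, 2.39, 3.01, 3.14, 3.14, 3.14].

## Interface

Orientations are given as a unit quaternion [x, y, z, w].
In Python, from station import env, set_gripper, viewer, workorder gives the robot as it stands. Calls block until the motion is done:
- env.reach(position, orientation): joint-space move of the TCP to a pose.
- env.move_l(position, rot=None, rate=150, f_stop=None): straight line of the TCP; rot=None keeps the orientation; rate is the mean speed in mm/s. With f_stop (N) it stops when the force on the tool has changed by that much, and returns True; else False.
- env.move_joints(angles): joint-space move.
- set_gripper(opening): finger opening in mm; the grip force is fixed at half the most; returns when the fingers have stopped.
- env.hold(seconds).
- env.ik(position, orientation): joint angles nearest the present ones, or None.
- env.read_state(): the state.
- viewer.camera(name): name is "scene" or "top" or "wrist"; returns the picture (384x512x3 uint8, blue, green, red); there is no depth.
- viewer.camera_params(name): a dict with "fx", "fy", "cx", "cy" (pixels), "dist" ([k1, k2, p1, p2, k3] as OpenCV has them; the pictures are not rectified), "pose" (4x4, takes a point from camera to world coordinates); the wrist camera has in their place "tool_from_camera" (4x4, takes a point from camera to tool coordinates, whose origin is the TCP and whose axes are the flange's). Camera axes: x right, y up, looking along -z (the intrinsics and any distortion apply to the point x, -y, -z); pixel columns grow to the right and rows downward; lengths in mm; the calibration is good to about 2 mm. A picture is of the moment at which its call begins: read the wrist's pose just before it. camera_params takes no time and is no camera call.
A pose or a line that the arm cannot do raises env.IKError and nothing moves.
- workorder.sign_off(): hands the job in; it is judged then, once.
The state is a dict: "time_s": time; "qpos": joint angles; "dq": joint speeds; "tau": joint torques, N m; "tool_pos": TCP position; "orientation": TCP orientation; "force": force on the tool from outside, world axes, zero at the start; "wrist_torque": the same for the moment, N m; "width": finger opening in mm; "grip_force": force on a finger pad.
Only numpy, scipy, OpenCV 4.12 (cv2) and the standard library are available. Lean on these libraries where they do the work, as an engineer would, in place of code of your own. Each camera call takes 0.05 s, during which the arm holds its last target. There are 200 camera calls.

## Task

Release the yellow-capped vial from its dispenser: put one fingertip on each of that dispenser's two yellow keys, press both all the way down together and keep them down until the vial has rolled down and lies still in the front tray, then let the keys come up and move clear. Do not touch or lift either vial, and leave the blue dispenser and everything else on the bench alone.

Things in the scene. Friction and masses are not known exactly. Their poses are not given: they have to be found in the camera images.
- yellow_unit: yellow-striped white vial dispenser, fixed to the bench, 210 (x) x 100 (y) x 75 high. Origin: on the bench under the chute; x points from the front tray to the key deck at the rear, y left, z up. Deck: x +35 to +95, top at z 75 (key collars to z 79). Cheeks of the chute: 75 apart inside, tops at z 60. Same shape as the blue one.
- yellow_tray (a point): middle of the floor of the yellow dispenser's front tray (a pocket, x -102 to -66, floor z 12, rim z 34 in its frame). The chute falls to it at 20 degrees. Two black stops in the chute hold the vial; each belongs to one key and sinks with it: the vial passes only while both keys are down.
- yellow_key_left_top (a point): centre of the top face of the yellow dispenser's left key: a round yellow cap 24 across, standing 20 above the deck, top at z 95 when up; at x +66, y +28 of its dispenser, so the two keys are 56 apart centre to centre. It moves with the key.
- yellow_key_left (a joint): how far the yellow left key is pressed, m: 0 up, 0.012 fully down (stop). Spring return: about 1 N to start it, 3 N fully down, for each key. Its stop has left the vial's path from about 0.010.
- yellow_key_right_top (a point): centre of the top face of the yellow dispenser's right key: a round yellow cap 24 across, standing 20 above the deck, top at z 95 when up; at x +66, y -28 of its dispenser, so the two keys are 56 apart centre to centre. It moves with the key.
- yellow_key_right (a joint): how far the yellow right key is pressed, m: 0 up, 0.012 fully down (stop). Spring return: about 1 N to start it, 3 N fully down, for each key. Its stop has left the vial's path from about 0.010.
- yellow_vial: loose white vial with a yellow cap, 72 long, 28 across, about 40 g, lying across the chute of the yellow dispenser. Origin: its centre; y is its long axis (towards the cap). At the start it rests against the stops, its centre 3 mm along x and 52 mm up in the dispenser's frame; lying in the tray its centre is at x between -89 and -76, z 26 to 28.
- blue_unit: blue-striped white vial dispenser, fixed to the bench, 210 (x) x 100 (y) x 75 high. Origin: on the bench under the chute; x points from the front tray to the key deck at the rear, y left, z up. Deck: x +35 to +95, top at z 75 (key collars to z 79). Cheeks of the chute: 75 apart inside, tops at z 60. Same shape as the yellow one.
- blue_tray (a point): middle of the floor of the blue dispenser's front tray (a pocket, x -102 to -66, floor z 12, rim z 34 in its frame). The chute falls to it at 20 degrees. Two black stops in the chute hold the vial; each belongs to one key and sinks with it: the vial passes only while both keys are down.
- blue_key_left_top (a point): centre of the top face of the blue dispenser's left key: a round blue cap 24 across, standing 20 above the deck, top at z 95 when up; at x +66, y +28 of its dispenser, so the two keys are 56 apart centre to centre. It moves with the key.
- blue_key_left (a joint): how far the blue left key is pressed, m: 0 up, 0.012 fully down (stop). Spring return: about 1 N to start it, 3 N fully down, for each key. Its stop has left the vial's path from about 0.010.
- blue_key_right_top (a point): centre of the top face of the blue dispenser's right key: a round blue cap 24 across, standing 20 above the deck, top at z 95 when up; at x +66, y -28 of its dispenser, so the two keys are 56 apart centre to centre. It moves with the key.
- blue_key_right (a joint): how far the blue right key is pressed, m: 0 up, 0.012 fully down (stop). Spring return: about 1 N to start it, 3 N fully down, for each key. Its stop has left the vial's path from about 0.010.
- blue_vial: loose white vial with a blue cap, 72 long, 28 across, about 40 g, lying across the chute of the blue dispenser. Origin: its centre; y is its long axis (towards the cap). At the start it rests against the stops, its centre 3 mm along x and 52 mm up in the dispenser's frame; lying in the tray its centre is at x between -89 and -76, z 26 to 28.
- tip_box: blue pipette-tip box, 120 x 82 x 51, tips of clear plastic showing. Bystander, loose; origin: centre of its underside.
- reagent_bottle: clear jar with a pale label and a red cap, 54 across, 100 tall. Bystander, loose; origin: centre of its underside.
- sample_cup: small white open cup, 52 across, 60 tall. Bystander, loose; origin: centre of its underside.
- timer: flat grey timer, 60 x 70 x 22. Bystander, loose; origin: centre of its underside.
- marker: white marker pen with a black cap, 127 long, 14 thick, lying. Bystander, loose; origin: centre of its underside.
- tube_rack: green tube rack, 70 x 190 x 62, with capped tubes. Bystander, loose; origin: centre of its underside.
Not all that is in view belongs to the job. What is shaped like the yellow_vial but pink or turquoise is not meant.

How it is judged:
By the outcome, as a careful person would: the job done as asked, in the order asked, and still so for the second after the job is handed in, with the robot touching nothing.
It also fails if it takes over 32 s, if anything falls off the work surface, if the arm or the gripper's body presses on something with over 40 N, if the wrist force passes 120 N, or if a joint passes its speed limit or range.

## Working session

There is one attempt and no reset: what is moved stays moved. The work goes in short steps, each a Python script; the robot and the scene stay as the last script left them, time stands still between calls to the robot, and variables do not carry over. Pictures are saved under pics/ and viewed, at most 10 in all, crops included, and the job is handed in when it is done.

```bash
mkdir -p pics; ls
python3 - <<'E'
from station import env,viewer
import cv2
for n in("scene","top"):
    cv2.imwrite(f"pics/{n}0.png",cv2.resize(viewer.camera(n),(800,600),interpolation=cv2.INTER_CUBIC)); print(n,viewer.camera_params(n))
print(viewer.camera_params("wrist"));s=env.read_state();print(s)
E
```

```text
pics
scene {'fx': 445.9674948618503, 'fy': 445.9674948618503, 'cx': 250.59713518301933, 'cy': 189.4513348344588, 'dist': array([-0.05774399,  0.        ,  0.        ,  0.        ,  0.        ]), 'pose': array([[ 5.12675500e-01, -5.17606019e-01,  6.85016671e-01,
         1.42236612e+03],
       [ 8.58531900e-01,  3.00395934e-01, -4.15554160e-01,
        -5.18846544e+02],
       [ 9.31711212e-03,  8.01153101e-01,  5.98386915e-01,
         8.41646387e+02],
       [ 0.00000000e+00,  0.00000000e+00,  0.00000000e+00,
         1.00000000e+00]])}
top {'fx': 447.4086935970836, 'fy': 447.4086935970836, 'cx': 257.56215870071156, 'cy': 198.15092243310846, 'dist': array([-0.06699894,  0.        ,  0.        ,  0.        ,  0.        ]), 'pose': array([[-3.44837328e-02,  9.77217781e-01, -2.09418913e-01,
         2.90051649e+02],
       [-9.99398383e-01, -3.44952374e-02,  3.59866019e-03,
         7.54262018e+00],
       [-3.70728039e-03,  2.09417018e-01,  9.77819395e-01,
         1.23037804e+03],
       [ 0.00000000e+00,  0.00000000e+00,  0.00000000e+00,
         1.00000000e+00]])}
{'fx': 331.65177
[... 521 characters left out ...]
00e+00]])}
{'time_s': 0.1, 'qpos': array([ 1.18501119e+00,  4.23723984e-01,  1.63056393e+00,  3.89759320e-05,
        1.08858816e+00, -1.90023142e-02]), 'dq': array([-0.00024464,  0.00043171, -0.00278598, -0.00124841,  0.00054594,
        0.00019486]), 'tau': array([ 1.85408094e-04, -5.45620000e+01, -2.74325144e+01,  6.45672041e-02,
        1.88032648e-02, -1.63765969e-05]), 'tool_pos': array([223.96583095, 583.10063973, 302.02411285]), 'orientation': array([ 1.82374016e-01,  9.83229020e-01, -6.25141405e-04, -1.45900762e-04]), 'force': array([-0.81168207,  0.11732159,  0.65657763]), 'wrist_torque': array([-0.03992451,  0.02152644, -0.05117505]), 'grip_force': 0.0, 'width': 87.83102876017392}
```

View pics/top0.png

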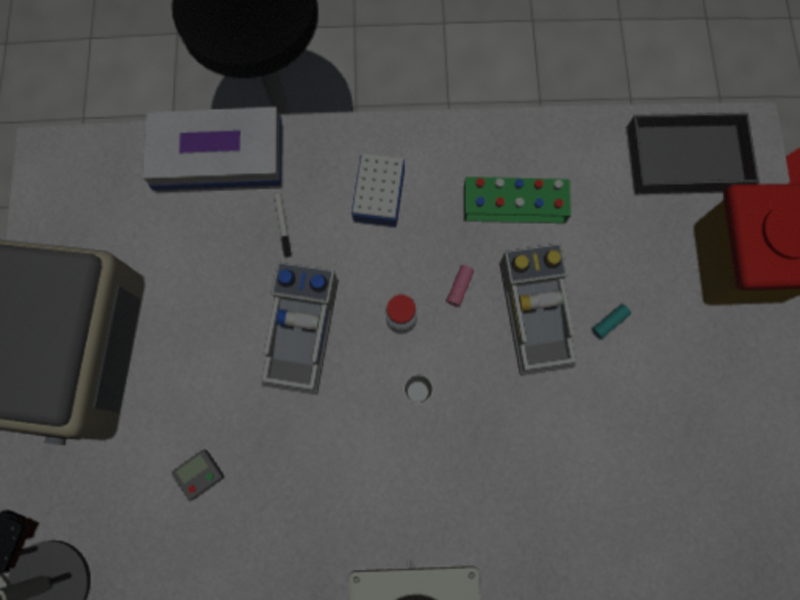

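View pics/scene0.png

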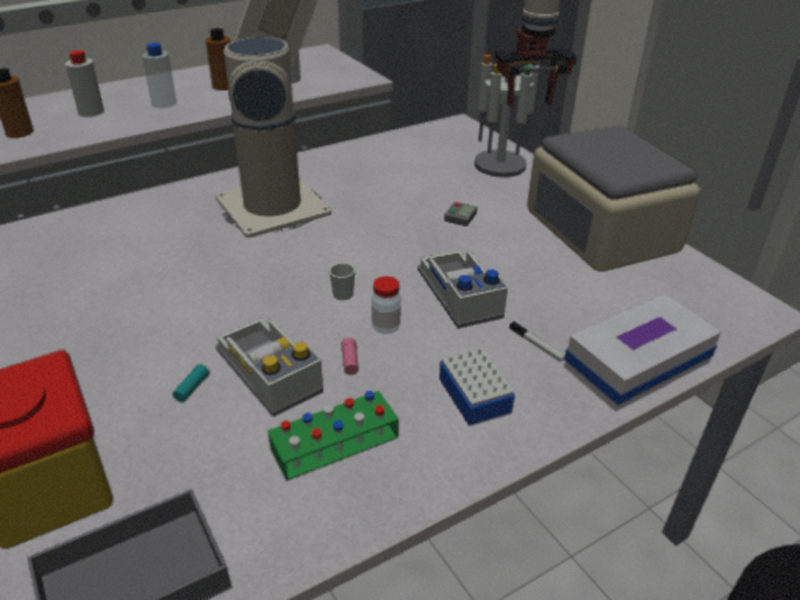

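The top view shows two candidate dispensers. The one with yellow keys is at about (521,262) and (554,258), with the yellow-capped vial at (541,301). The blue one is at about (286,277) and (318,282). The pink (460,285) and turquoise (612,321) vials are lying loose and aren't meant. I'll confirm this in an enlarged crop.

```bash
cat > h.py <<'E'
import numpy as np,cv2
from scipy.spatial.transform import Rotation as R
from station import env,viewer,set_gripper,workorder
def ray(name,uv,state=None):
    p=viewer.camera_params(name)
    K=np.array([[p['fx'],0,p['cx']],[0,p['fy'],p['cy']],[0,0,1]])
    n=cv2.undistortPoints(np.array([[uv]],float),K,p['dist'])[0,0]
    if name=='wrist':
        T=np.eye(4);T[:3,:3]=R.from_quat(state['orientation']).as_matrix();T[:3,3]=state['tool_pos'];T=T@p['tool_from_camera']
    else:T=p['pose']
    return T[:3,3],T[:3,:3]@[n[0],-n[1],-1]
def onz(name,uv,z,state=None):
    o,d=ray(name,uv,state);return o+d*(z-o[2])/d[2]
E
python3 - <<'E'
from h import *
k=.64
for n,a in(("top",[(521,262),(554,258)]),("scene",[(301,350),(270,364)])):
    P=[onz(n,np.array(q)*k,95) for q in a]
    print(n,P,np.linalg.norm(P[0]-P[1]))
im=viewer.camera("top")[150:245,310:410]
im2=viewer.camera("scene")[200:265,135:210]
a=cv2.resize(im,(400,380),interpolation=cv2.INTER_CUBIC);b=cv2.resize(im2,(400,347),interpolation=cv2.INTER_CUBIC)
b=cv2.copyMakeBorder(b,0,33,0,0,0);cv2.imwrite("pics/crop.png",cv2.convertScaleAbs(np.hstack([a,b]),alpha=1.5))
E
```

```text
top [array([ 608.3081835 , -199.50940616,   95.        ]), array([ 613.43555072, -256.04321827,   95.        ])] 56.76585070677231
scene [array([ 619.49266763, -202.32471892,   95.        ]), array([ 625.43551472, -259.01844469,   95.        ])] 57.00435047685369
```

View pics/crop.png

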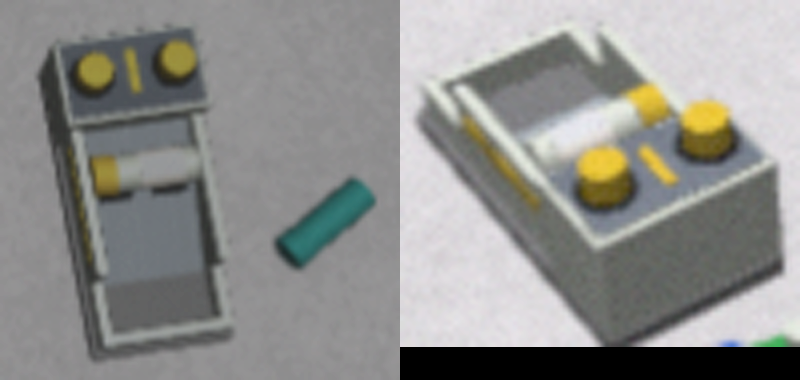

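The crop confirms it: the yellow keys are at top-crop (97,72) and (178,60), with the yellow-capped vial resting on the stops below them. Spacing comes out at 57 mm, matching the stated 56. Next I'll move above them and refine with the wrist camera.

Run:
```python
from h import *
for uv in((173.25,230.4),(192.6,221.6)):print(onz("scene",uv,95))
q=(R.from_euler('z',6,degrees=True)*R.from_quat([0,1,0,0])).as_quat()
env.reach([612,-228.5,285],q)
set_gripper(42.5);env.hold(.3)
s=env.read_state();print(s['time_s'],s['tool_pos'],s['orientation'],s['width'])
np.save('s.npy',np.r_[s['tool_pos'],s['orientation']])
im=viewer.camera("wrist");cv2.imwrite("pics/w1.png",cv2.resize(im,(800,600),interpolation=cv2.INTER_CUBIC))
```

```text
[ 617.24247568 -254.3404992    95.        ]
[ 610.99960502 -198.4875664    95.        ]
4.5 [ 612.01488984 -228.51613012  285.01206963] [-5.23381599e-02  9.98629419e-01 -1.60094096e-05  7.30023374e-06] 42.16765088764111
```

View pics/w1.png

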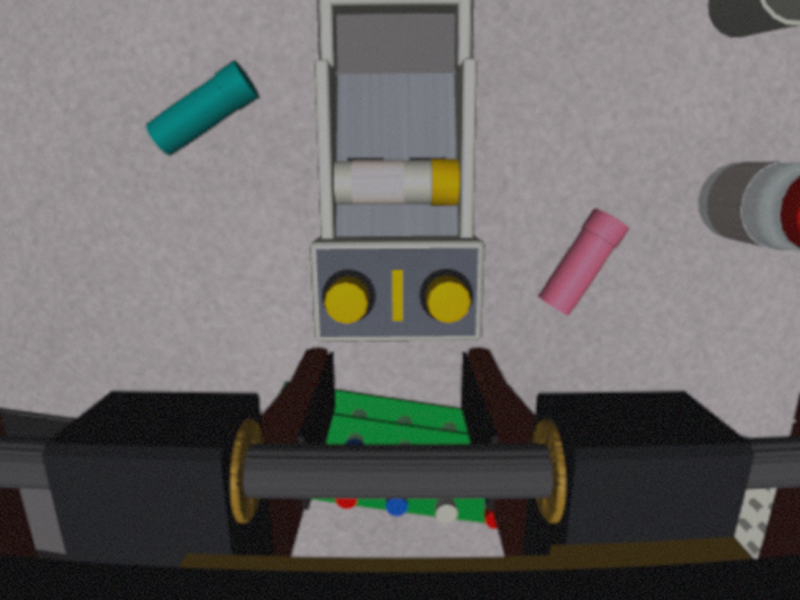

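The yellow key tops are at (346,301) and (448,300), and the yaw is nearly exact. The fingertips at about (318,352) and (480,352) will need a slightly wider opening.

Run:
```python
from h import *
v=np.load('s.npy');s=dict(tool_pos=v[:3],orientation=v[3:])
P=[onz('wrist',np.array(u)*.64,95,s) for u in((448,300),(346,301))]
d=P[0]-P[1];c=(P[0]+P[1])/2;yaw=np.degrees(np.arctan2(-d[0],d[1]))
print(P,np.linalg.norm(d),c,yaw)
if np.linalg.norm(c[:2]-[613,-228])<15 and abs(yaw-6)<5:
    q=(R.from_euler('z',yaw,degrees=True)*R.from_quat([0,1,0,0])).as_quat()
    set_gripper(46)
    env.move_l([c[0],c[1],95+80+12],q,rate=100);env.hold(.3)
    s=env.read_state();print(s['time_s'],s['tool_pos'],s['orientation'],s['width'],s['force'])
    np.save('s.npy',np.r_[s['tool_pos'],s['orientation']])
    im=viewer.camera("wrist");cv2.imwrite("pics/w2.png",cv2.resize(im[170:384,120:400],(785,600),interpolation=cv2.INTER_CUBIC))
```

```text
[array([ 608.19950585, -200.31157874,   95.        ]), array([ 614.5572752 , -255.04773538,   95.        ])] 55.10415659801836 [ 611.37839053 -227.67965706   95.        ] 6.625388175343362
6.2833 [ 611.52473498 -227.75271184  187.46633295] [-5.77677709e-02  9.98329984e-01 -1.53933320e-04  3.22212323e-04] 45.550156729349865 [-0.05201205  0.49630442  0.33679371]
```

View pics/w2.png

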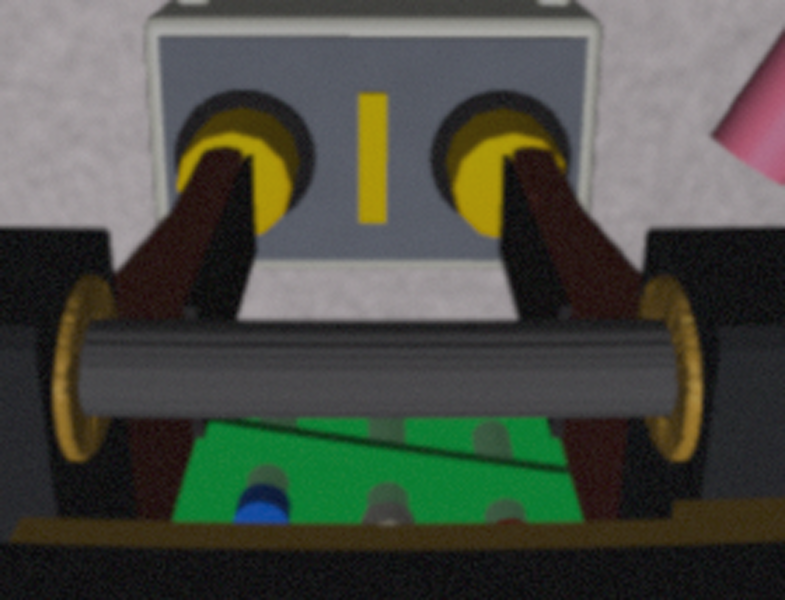

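Both fingertips stand over their caps: the tips are at about (228,150) and (530,150), the caps at (236,183) and (510,183). I'll press until the keys reach their stops, hold, and look.

Run:
```python
from h import *
p=env.read_state()['tool_pos'];p[:2]=[611.4,-227.7]
print(env.move_l([p[0],p[1],176],rate=60,f_stop=15))
print(env.move_l([p[0],p[1],158],rate=30,f_stop=16))
s=env.read_state();print(s['time_s'],s['tool_pos'],s['force'],s['wrist_torque'])
env.hold(1.5)
s=env.read_state();print(s['time_s'],s['tool_pos'],s['force'],s['width'])
a=viewer.camera("top")[150:245,310:410];b=viewer.camera("scene")[195:270,130:215];w=viewer.camera("wrist")
f=lambda i:cv2.resize(i,(400,300),interpolation=cv2.INTER_CUBIC)
cv2.imwrite("pics/p1.png",cv2.convertScaleAbs(np.vstack([np.hstack([f(a),f(b)]),np.hstack([f(w),f(w[170:300,150:370])])]),alpha=1.4))
```

```text
False
True
7.15 [ 611.36772856 -227.7057874   163.35876456] [-1.96997939  0.38286296  8.26316519] [0.22309112 0.41502225 0.01872339]
8.65 [ 611.34482684 -227.68515731  163.35812837] [-1.22270087  1.29127968  7.85038216] 46.181174279368406
```

View pics/p1.png

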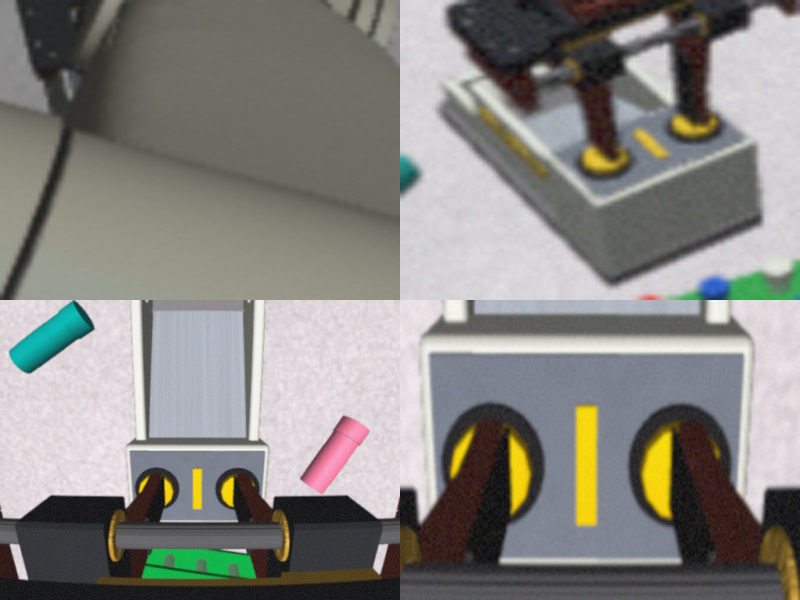

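Both keys are fully down and the chute is empty down to the tray edge (wrist panel, y≈300), so the vial has rolled. I'll hold 1.5 s more for it to settle, then lift straight up and check the tray.

Run:
```python
from h import *
env.hold(1.5)
env.move_l([611.4,-227.7,200],rate=50)
env.move_l([611.4,-227.7,320],rate=150);env.hold(.3)
s=env.read_state();print(s['time_s'],s['tool_pos'],s['force'])
np.save('s.npy',np.r_[s['tool_pos'],s['orientation']])
cv2.imwrite("pics/w3.png",cv2.resize(viewer.camera("wrist"),(800,600),interpolation=cv2.INTER_CUBIC))
```

```text
12.4417 [ 611.24689046 -227.63132337  319.2629069 ] [ 0.616244    0.22294895 -0.0298729 ]
```

View pics/w3.png

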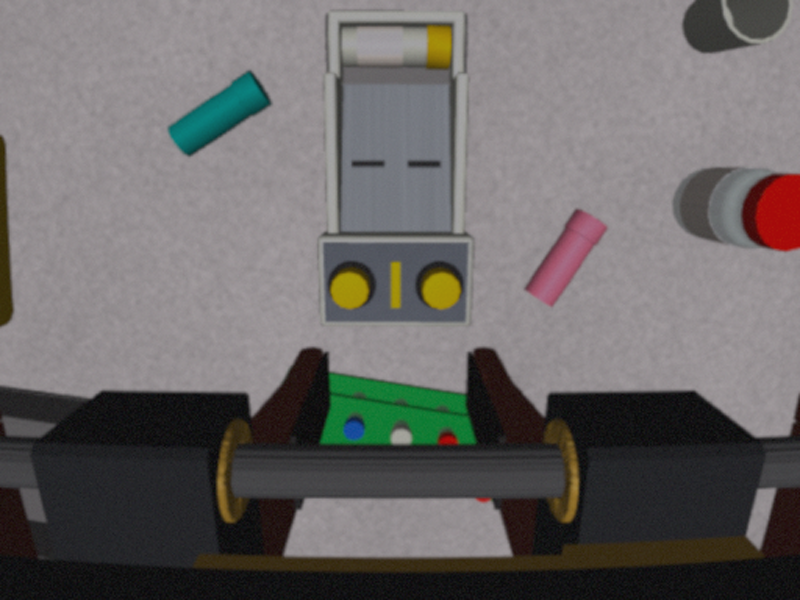

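The yellow-capped vial lies in the front tray at (397,46). Both keys are back up at (350,288) and (441,288), the stops are raised again, and the gripper is clear.

```bash
python3 -c "
from station import workorder;print(workorder.sign_off())"
```

```text
the job is handed in; nothing more can be done
None
```

The yellow-capped vial was released and lies in its front tray; both yellow keys are back up, the gripper is clear, and the job was handed in at about 12.5 s of the 32 s allowed.

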